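Sweep the loose tube stoppers into the pan

TASK

Sweep the three loose tube stoppers across the worktop with the fingers into the open side of the sheet-metal pan, until all of them lie on its flat floor, wholly inside, past the sloping front edge. Only push them along the surface: do not pinch or press hard on them and do not pick them up. Leave the cups, the low wide screw cap, the pen and the timer where they are.

Things in the scene. Friction and masses are not known exactly. Their poses are not given: they have to be found in the camera images.
- sweep_pan: sheet-metal sweep-up pan, fixed to the worktop, 206 (x) by 128 mm (y), open at its +y side. Origin on the worktop under its middle, z up. Inside: x from -0.100 to 0.100; back wall's inner face at y = -0.060; side walls end at y = 0.050. Walls 3 mm thick, 33 mm high. Floor 2 mm thick; from y = 0.050 it slopes down to the worktop at the front edge, y = 0.065
- pan_mouth (a point): middle of the pan's front edge, on the worktop: 65 mm from the pan's origin along its y, which points to the robot's left, turned by up to 0.3 rad
- stopper_1_center (a point): centre (half-way up) of a tube stopper: a stepped plug with a fluted skirt, 16 mm in diameter, 22 mm tall, 10 to 17 g, standing on its wider end on the worktop (centre 11 mm up; 8 mm if tipped over). The three stoppers are alike and may tip or roll when pushed.
- stopper_1: the same stopper; origin at the centre of its underside, z along its axis (up while it stands)
- stopper_2_center (a point): centre (half-way up) of a tube stopper: a stepped plug with a fluted skirt, 16 mm in diameter, 22 mm tall, 10 to 17 g, standing on its wider end on the worktop (centre 11 mm up; 8 mm if tipped over). The three stoppers are alike and may tip or roll when pushed.
- stopper_2: the same stopper; origin at the centre of its underside, z along its axis (up while it stands)
- stopper_3_center (a point): centre (half-way up) of a tube stopper: a stepped plug with a fluted skirt, 16 mm in diameter, 22 mm tall, 10 to 17 g, standing on its wider end on the worktop (centre 11 mm up; 8 mm if tipped over). The three stoppers are alike and may tip or roll when pushed.
- stopper_3: the same stopper; origin at the centre of its underside, z along its axis (up while it stands)
- capped_cup: specimen cup with its lid on, 57 mm in diameter, 60 mm tall, stands among the stoppers; origin at the centre of its underside
- screw_cap: low, wide bottle screw cap, 22 mm in diameter, 14 mm tall: not a stopper, stays where it is; origin at the centre of its underside
- open_cup: empty open plastic cup, 51 mm in diameter, 55 mm tall; origin at the centre of its underside
- pen: marker pen lying on the worktop, 131 mm long (along its y), 14 mm thick; origin under its middle
- bench_timer: bench timer lying flat, 58 x 72 mm (its x, y), 18 mm high; origin under its middle
Things that resemble listed ones, but are neither listed nor needed, are in the scene too. There is more than one size of the sweep_pan; the job needs the larger.

How it is judged:
By the outcome, as a careful person would: the job done as asked, in the order asked, and still so for the second after the job is handed in, with the robot touching nothing.
It also fails if it takes over 69 s, if anything falls off the work surface, if the arm or the gripper's body presses on something with over 40 N, if the wrist force passes 120 N, or if a joint passes its speed limit or range.

ROBOT

A 6-joint arm with a two-finger parallel gripper is mounted at the origin on a cart in front of the work surface, level with it; the furniture and walls round the work are solid. World frame = base frame: x ahead of the robot, y to its left, z up, the work surface at z = 0. Lengths are in m, angles in rad, forces in N, time in s.
With the tool pointing down it reaches from about 0.35 to 0.925 m from the base axis. Payload 6.4 kg.
Tool frame: the origin (TCP) lies midway between the tips of the shut fingers; the grasp point (between the pads) lies 19 mm behind it (grip_point_offset is the distance from the TCP to the grasp point, in m); z points along the fingers, y is the line along which they close (so a half turn about z gives the same grasp; the last joint's range is limited). The gripper opens to 85 mm and grips with 20 to 120 N. Pads are 22 mm wide; open, the fingers measure 114 mm over their backs; the gripper's body (76 mm by 85 mm) begins 54 mm behind the grasp point. The pads swing forward as they close: fully open they stand 13 mm farther back than shut.
Start: joints at [-1.405, 0.245, 1.558, -0, 1.339, -0.174], TCP at [0.217, -0.613, 0.231] pointing down, gripper open.
Joint ranges: [-3.13, 3.13], [-1.02, 2.26], [0.13, 2.54], [-0.95, 4.09], [0.21, 2.88], [-2.74, 2.74]. Speed limits (rad/s): [2.57, 2.57, 3.14, 3.14, 3.14, 3.14].

INTERFACE

Orientations are given as a unit quaternion [w, x, y, z].
In Python, from rig import state, grab_frame, camera_params, sign_off, grip_point_offset gives the robot as it stands.
- The arm moves only by the tool apply_moves, never from a script. Its arguments are lists of equal length, an entry for each row: "slide": the shift along the tool's x, y, z in mm, a list of three; "delta_rot": the turn, a rotation vector about the tool's x, y, z in degrees, a list of three; "fingers": the closure, from 0 (fully open) to 1 (shut). A call has 1 to 12 rows; each row shifts and turns the commanded pose from where the row before left it, along the tool's axes as they then stand; what a row does not reach is not made up. A row lasts 1/12 s, in which the tool goes at most 41.7 mm and 7.16 degrees, less where a joint would pass 70% of its speed; a pose out of reach is approached as far as the arm can. A call with a gripper value outside its range is refused whole. The fingers move at their own pace and stop on an object; "newtons" is the grip in N (left out, the last holds). Time passes only in rows, so rows that do not move let the fingers close. It gives the time, the measured TCP pose, the force, the opening and the grip force at its end, in the units of the state.
- state(): the state, without advancing time (a new reading comes with each control period).
- grab_frame(name): name is "scene" or "top"; returns the picture (384x512x3 uint8, blue, green, red); there is no depth.
- camera_params(name): a dict with "fx", "fy", "cx", "cy" (pixels), "D" ([k1, k2, p1, p2, k3] as OpenCV has them; the pictures are not rectified), "camera_from_world" (4x4, takes a point from world to camera coordinates). Camera axes: x right, y up, looking along -z (the intrinsics and any distortion apply to the point x, -y, -z); pixel columns grow to the right and rows downward; lengths in m; the calibration is good to about 2 mm. A picture is of the moment at which its call begins. camera_params takes no time and is no camera call.
- sign_off(): hands the job in; it is judged then, once.
The state is a dict: "t": time; "qpos": joint angles; "dq": joint speeds; "effort": joint torques, N m; "eef_pos": TCP position; "orientation": TCP orientation; "force": force on the tool from outside, world axes, zero at the start; "torque": the same for the moment, N m; "grip_width": finger opening in m; "grip_force": force on a finger pad.
Only numpy, scipy, OpenCV 4.12 (cv2) and the standard library are available. Lean on these libraries where they do the work, as an engineer would, in place of code of your own. Each camera call takes 0.05 s, during which the arm holds its last target. There are 200 camera calls.

## Working session

There is one attempt and no reset: what is moved stays moved. The work goes in short steps, Python scripts to look and compute and a tool call to move; the robot and the scene stay as the last step left them, time stands still between calls to the robot, and variables do not carry over. Pictures are saved under pics/ and viewed, at most 10 in all, crops included, and the job is handed in when it is done.

Besides the shell and the picture viewer there is one more tool, called by a JSON object that holds its "method" and its "body". apply_moves: Moves the arm, as the interface text tells. Its arguments: {"type":"object","properties":{"slide":{"type":"array","items":{"type":"array","items":{"type":"number"}}},"delta_rot":{"type":"array","items":{"type":"array","items":{"type":"number"}}},"fingers":{"type":"array","items":{"type":"number"}},"newtons":{"type":"number"}},"required":["slide","delta_rot","fingers"]}

```bash
mkdir -p pics; cat > h.py <<'E'
import numpy as np, cv2
from rig import state, grab_frame, camera_params
def ray(name,u,v):
    p=camera_params(name);K=np.array([[p['fx'],0,p['cx']],[0,p['fy'],p['cy']],[0,0,1]])
    a=cv2.undistortPoints(np.array([[[u,v]]],float),K,np.array(p['D'],float))[0,0]
    T=np.array(p['camera_from_world']);R=T[:3,:3];c=-R.T@T[:3,3]
    return c,R.T@np.array([a[0],-a[1],-1])
def onplane(name,u,v,z):
    c,d=ray(name,u,v);return c+d*(z-c[2])/d[2]
def proj(name,P):
    p=camera_params(name);K=np.array([[p['fx'],0,p['cx']],[0,p['fy'],p['cy']],[0,0,1]])
    T=np.array(p['camera_from_world']);q=T[:3,:3]@np.array(P)+T[:3,3]
    return cv2.projectPoints(np.array([[q[0],-q[1],-q[2]]]),np.zeros(3),np.zeros(3),K,np.array(p['D'],float))[0][0,0]
def tri(n1,p1,n2,p2):
    c1,d1=ray(n1,*p1);c2,d2=ray(n2,*p2)
    s=np.linalg.lstsq(np.c_[d1,-d2],c2-c1,rcond=None)[0]
    a=c1+s[0]*d1;b=c2+s[1]*d2
    return (a+b)/2,np.linalg.norm(a-b)
E
python3 - <<'E'
from h import *
for n in('scene','top'):
    f=grab_frame(n);cv2.imwrite(f'pics/{n}0.png',f);cv2.imwrite(f'pics/{n}0b.png',cv2.resize(f,(800,600),interpolation=cv2.INTER_CUBIC))
    c,d=ray(n,256,192);print(n,c.round(3),(d/np.linalg.norm(d)).round(2))
print(state())
E
```

```text
scene [-0.202  0.734  0.668] [ 0.6  -0.65 -0.47]
top [ 0.244 -0.1    1.77 ] [ 0.19  0.01 -0.98]
{'t': 0.1, 'qpos': array([-1.40507706e+00,  2.45769877e-01,  1.55889530e+00,  1.90762537e-05,
        1.33873144e+00, -1.74120672e-01]), 'dq': array([-3.57277926e-05,  1.40640971e-04, -3.47280612e-03,  3.42918478e-05,
        1.36149874e-03,  2.15426491e-03]), 'effort': array([-1.52641987e-04, -4.30672002e+01, -3.27129042e+01, -6.77135677e-05,
        2.88264433e-03, -6.70573144e-06]), 'eef_pos': array([ 0.21658055, -0.61231557,  0.23027241]), 'orientation': array([-9.01935533e-04,  9.85598275e-01,  1.69101233e-01,  1.30693281e-05]), 'force': array([-0.66305903, -0.34851217, -0.13265221]), 'torque': array([ 0.03667254, -0.03419656,  0.0582513 ]), 'grip_force': 0.0, 'grip_width': 0.08541280227426601}
```

View pics/top0b.png

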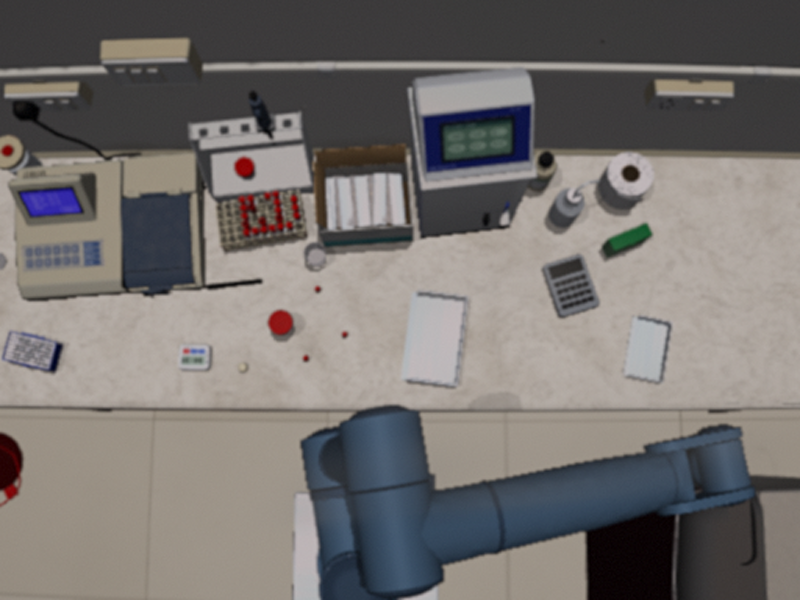

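View pics/scene0b.png

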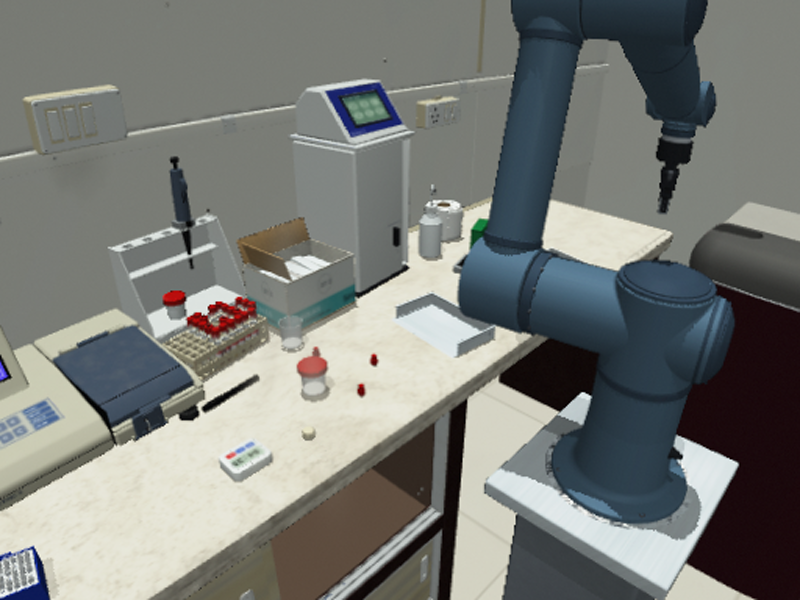

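Top picture (800×600 pixels): the stoppers are the small red dots at (318,289), (345,334) and (306,358). The capped cup is at (281,322), the open cup at (316,257) and the screw cap at (243,367). The timer is at (195,357) and the pen at (235,284). The larger pan is at (436,339).

Things that could be mistaken:
- For stoppers: the red caps in the tube rack at (265,212), the red lid at (245,168) and the capped cup's lid at (281,322). None of these is a small plug standing on the worktop.
- For the pan: the smaller pan at (648,349). I choose the larger one at (436,339).

```bash
python3 - <<'E'
from h import *
B={}
for n in('top','scene'):
    f=cv2.imread(f'pics/{n}0.png').astype(int);b,g,r=f[...,0],f[...,1],f[...,2]
    m=((r>80)&(r>2*g)&(r>2*b)).astype(np.uint8)
    k,l,s,c=cv2.connectedComponentsWithStats(m)
    B[n]=[(s[i,4],c[i],s[i,:4]) for i in range(1,k) if s[i,4]>3]
    for a,ce,bb in B[n]:
        P=onplane(n,*ce,.011)
        if .2<P[0]<.75 and -.3<P[1]<.4: print(n,a,ce.round(1),bb,P.round(3))
f=cv2.imread('pics/top0.png');crop=f[150:265,130:320]
cv2.imwrite('pics/crop.png',cv2.resize(crop,None,fx=4,fy=4,interpolation=cv2.INTER_CUBIC))
E
```

```text
top 4 [202.5 184.5] [202 184   2   2] [0.611 0.118 0.011]
top 180 [179.1 206.1] [172 199  15  15] [0.532 0.2   0.011]
top 4 [220.5 213.5] [220 213   2   2] [0.506 0.051 0.011]
top 5 [195.4 228.8] [195 228   2   3] [0.45  0.139 0.011]
scene 18 [239.  229.5] [238 227   3   6] [0.507 0.049 0.011]
scene 45 [204.5 232.3] [201 229   8   8] [0.573 0.136 0.011]
scene 39 [193.5 233.7] [191 230   6   8] [0.592 0.165 0.011]
scene 24 [230.8 249.1] [229 246   4   7] [0.45  0.139 0.011]
```

View pics/crop.png

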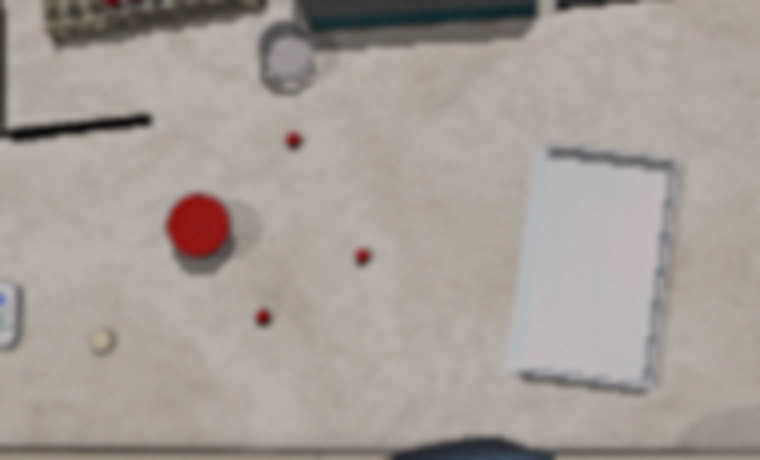

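The crop shows three small dark red stoppers at (293,140), (363,257) and (263,317). The larger pan's front edge runs from (545,150) to (512,372), open toward the stoppers, and its back corners are at (680,160) and (655,388).

```bash
python3 - <<'E'
from h import *
o=lambda u,v:((u+.5)/4-.5+130,(v+.5)/4-.5+150)
tp=[o(293,140),o(363,257),o(263,317)]
sc=[(202.5,225),(239,230),(230.8,249.5)]
for a,b in zip(tp,sc): print(tri('top',a,'scene',b), onplane('top',*a,.011).round(3))
F=[onplane('top',*o(*p),0) for p in((541,150),(512,375))]
W=[onplane('top',*o(*p),.033) for p in((681,158),(657,390))]
print('front',np.round(F,3),'back',np.round(W,3))
e=F[0]-F[1];print('yaw',np.arctan2(e[1],e[0]),np.linalg.norm(e)); e=W[0]-W[1];print(np.arctan2(e[1],e[0]),np.linalg.norm(e))
# scene pan back/front corners px (800x600)->orig : front-right near, etc
for p in((428,294),(396,320),(459,355),(494,325)):
    u,v=p[0]*.64,p[1]*.64; print(p,[onplane('scene',u,v,z).round(3) for z in(0,.033)])
for n,p,z in(('capped',o(199,226),.06),('open',o(290,50),.055),('cap',o(102,340),.014)): print(n,onplane('top',*p,z).round(3))
E
```

```text
(array([0.60951902, 0.11535782, 0.01260149]), np.float64(0.0022629030739679265)) [0.611 0.116 0.011]
(array([0.50437453, 0.05148095, 0.01117168]), np.float64(0.0005246106926794783)) [0.504 0.051 0.011]
(array([0.45008068, 0.13941502, 0.01019574]), np.float64(0.0005309456834773567)) [0.45  0.139 0.011]
front [[ 0.604 -0.107  0.   ]
 [ 0.4   -0.082  0.   ]] back [[ 0.59  -0.231  0.033]
 [ 0.384 -0.208  0.033]]
yaw -0.12572021673712339 0.20521697096763447
-0.11350094263014315 0.2069477316597713
(428, 294) [array([ 0.628, -0.261,  0.   ]), array([ 0.587, -0.212,  0.033])]
(396, 320) [array([ 0.595, -0.11 ,  0.   ]), array([ 0.556, -0.069,  0.033])]
(459, 355) [array([ 0.399, -0.096,  0.   ]), array([ 0.37 , -0.055,  0.033])]
(494, 325) [array([ 0.418, -0.249,  0.   ]), array([ 0.387, -0.201,  0.033])]
capped [0.524 0.191 0.06 ]
open [0.683 0.116 0.055]
cap [0.429 0.282 0.014]
```

{"method": "apply_moves", "body": {"slide": [[0, 0, 0], [0, 0, 0], [0, 0, 0], [0, 0, 0], [0, 0, 0], [0, 0, 0], [0, 0, 0], [0, 0, 0], [0, 0, 0], [0, 0, 0], [0, 0, 0]], "delta_rot": [[0, 0, -6.5], [0, 0, -6.5], [0, 0, -6.5], [0, 0, -6.5], [0, 0, -6.5], [0, 0, -6.5], [0, 0, -6.5], [0, 0, -6.5], [0, 0, -6.5], [0, 0, -5.1], [0, 0, 0]], "fingers": [0.88, 0.88, 0.88, 0.88, 0.88, 0.88, 0.88, 0.88, 0.88, 0.88, 0.88], "newtons": 20}}

```text
t: 1.02
eef_pos: [0.2166, -0.6125, 0.2307]
orientation: [-0.0, 0.748, 0.664, 0.0]
force: [0.8, 0.0, -0.1]
grip_width: 0.0104
grip_force: 0.0
```

{"method": "apply_moves", "body": {"slide": [[36, 10, 0], [36, 10, 0], [36, 10, 0], [36, 10, 0], [36, 10, 0], [36, 10, 0], [36, 10, 0], [36, 10, 0], [36, 10, 0], [36, 10, 0]], "delta_rot": [[0, 0, 0], [0, 0, 0], [0, 0, 0], [0, 0, 0], [0, 0, 0], [0, 0, 0], [0, 0, 0], [0, 0, 0], [0, 0, 0], [0, 0, 0]], "fingers": [0.88, 0.88, 0.88, 0.88, 0.88, 0.88, 0.88, 0.88, 0.88, 0.88]}}

```text
t: 1.85
eef_pos: [0.3595, -0.2657, 0.2311]
orientation: [0.0, 0.75, 0.662, 0.0]
force: [0.6, -0.6, 0.5]
grip_width: 0.0104
grip_force: 0.0
```

{"method": "apply_moves", "body": {"slide": [[36, 10, 0], [36, 10, 0], [36, 10, 0], [36, 10, 0], [36, 10, 0], [36, 10, 0], [36, 10, 0], [36, 10, 0], [36, 10, 0], [36, 10, 0], [0, 0, 0]], "delta_rot": [[0, 0, 0], [0, 0, 0], [0, 0, 0], [0, 0, 0], [0, 0, 0], [0, 0, 0], [0, 0, 0], [0, 0, 0], [0, 0, 0], [0, 0, 0], [0, 0, 0]], "fingers": [0.88, 0.88, 0.88, 0.88, 0.88, 0.88, 0.88, 0.88, 0.88, 0.88, 0.88]}}

```text
t: 2.77
eef_pos: [0.503, 0.0826, 0.2311]
orientation: [-0.001, 0.747, 0.664, 0.001]
force: [-0.4, 1.1, -0.3]
grip_width: 0.0102
grip_force: 0.0
```

```bash
cat >> h.py <<'E'
O=np.array([.494,-.159]);A=-.12;EX=np.array([np.cos(A),np.sin(A)]);EY=np.array([-np.sin(A),np.cos(A)])
def pan(P): d=np.array(P)[:2]-O;return np.array([d@EX,d@EY]).round(4)
def rep():
    s=state();w,x,y,z=s['orientation'];print(round(s['t'],2),'pan',pan(s['eef_pos']),'z',s['eef_pos'][2].round(4),'yaw',2*np.arctan2(y,x),'w,z',w.round(4),z.round(4),'grip',s['grip_width'].round(4),'F',s['force'].round(1))
E
python3 -c "
from h import *;rep()
for P in((.6095,.1155),(.5045,.0515),(.450,.1395),(.524,.191),(.683,.116)):print(pan(P))"
```

```text
Traceback (most recent call last):
  File "h.py", line 22, in rep
    s=state();w,x,y,z=s['orientation'];print(round(s['t'],2),'pan',pan(s['eef_pos']),'z',s['eef_pos'][2].round(4),'yaw',2*np.arctan2(y,x),'w,z',w.round(4),z.round(4),'grip',s['grip_width'].round(4),'F',s['force'].round(1))
                                                                                                                                                                             ^^^^^^^^^^^^^^^^^^^^^
AttributeError: 'float' object has no attribute 'round'
```

{"method": "apply_moves", "body": {"slide": [[3, 3, 30], [2, 2, 30], [0, 0, 30], [0, 0, 30], [0, 0, 30], [0, 0, 30], [0, 0, 25], [0, 0, 15], [0, 0, 6], [0, 0, 0]], "delta_rot": [[0, 0, 0], [0, 0, 0], [0, 0, 0], [0, 0, 0], [0, 0, 0], [0, 0, 0], [0, 0, 0], [0, 0, 0], [0, 0, 0], [0, 0, 0]], "fingers": [0.88, 0.88, 0.88, 0.88, 0.88, 0.88, 0.88, 0.88, 0.88, 0.88]}}

```text
t: 3.6
eef_pos: [0.5062, 0.0819, 0.0038]
orientation: [-0.001, 0.749, 0.662, -0.001]
force: [0.1, 0.0, 0.9]
grip_width: 0.0102
grip_force: 0.0
```

```bash
sed -i "s/s\['grip_width'\].round(4)/round(s['grip_width'],4)/" h.py; python3 -c "
from h import *;rep()
for P in((.6095,.1155),(.5045,.0515),(.450,.1395),(.524,.191),(.683,.116)):print(pan(P))
a=grab_frame('top')[150:250,160:290];cv2.imwrite('pics/c1.png',cv2.resize(a,None,fx=5,fy=5,interpolation=cv2.INTER_CUBIC))"
```

```text
3.6 pan [-0.0167  0.2406] z 0.0038 yaw 1.4481156066673064 w,z -0.0012 -0.0013 grip 0.0102 F [0.1 0.  0.9]
[0.0818 0.2864]
[-0.0148  0.2102]
[-0.0794  0.2911]
[-0.0121  0.3511]
[0.1547 0.2956]
```

View pics/c1.png

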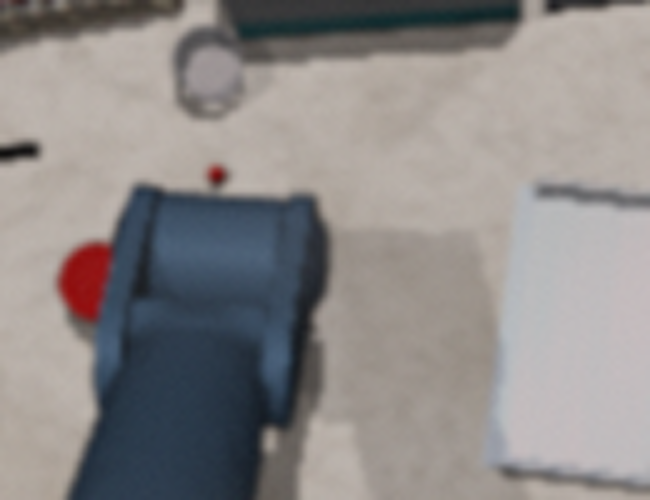

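The arm hides stopper 2. Stopper 1 at (217,175) and the cup at (90,282) are undisturbed, and the tool stands behind stopper 2. I push now.

{"method": "apply_moves", "body": {"slide": [[-3, 1, -1], [-5, 0, 0], [-7, 0, 0], [-10, 0, 0], [-10, 0, 0], [-10, 0, 0], [-10, 0, 0], [-10, 0, 0], [-10, 0, 0], [-10, 0, 0], [-10, 0, 0], [-10, 0, 0]], "delta_rot": [[0, 0, 0], [0, 0, 0], [0, 0, 0], [0, 0, 0], [0, 0, 0], [0, 0, 0], [0, 0, 0], [0, 0, 0], [0, 0, 0], [0, 0, 0], [0, 0, 0], [0, 0, 0]], "fingers": [0.88, 0.88, 0.88, 0.88, 0.88, 0.88, 0.88, 0.88, 0.88, 0.88, 0.88, 0.88]}}

```text
t: 4.65
eef_pos: [0.4958, -0.0233, 0.0063]
orientation: [-0.0, 0.749, 0.663, -0.0]
force: [0.8, 0.4, 0.4]
grip_width: 0.0101
grip_force: 0.2
```

```bash
python3 -c "
from h import *;rep()
a=grab_frame('scene');cv2.imwrite('pics/s2.png',cv2.resize(a[170:290,140:340],None,fx=4,fy=4,interpolation=cv2.INTER_CUBIC))"
```

```text
4.65 pan [-0.0145  0.135 ] z 0.0063 yaw 1.4497138698170373 w,z -0.0001 -0.0 grip 0.0101 F [0.8 0.4 0.4]
```

View pics/s2.png

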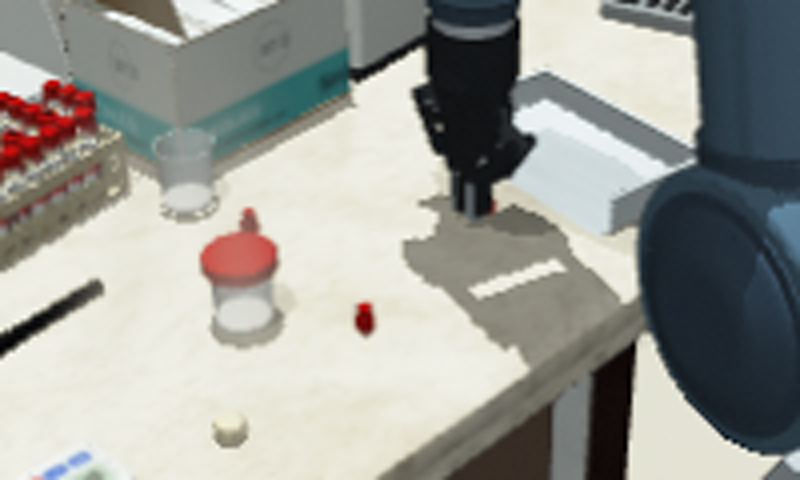

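Stopper 2 is captured just ahead of the fingers at (490,207). The open cup, capped cup and screw cap have not moved.

{"method": "apply_moves", "body": {"slide": [[-10, 0, 0], [-12, 0, 0], [-12, 0, 0], [-12, 0, 0], [-12, 0, 0], [-12, 0, 0], [-12, 0, 0], [-12, 0, 0], [-12, 0, 0], [-10, 0, 0], [-6, 0, 0], [-3, 0, 0]], "delta_rot": [[0, 0, 0], [0, 0, 0], [0, 0, 0], [0, 0, 0], [0, 0, 0], [0, 0, 0], [0, 0, 0], [0, 0, 0], [0, 0, 0], [0, 0, 0], [0, 0, 0], [0, 0, 0]], "fingers": [0.88, 0.88, 0.88, 0.88, 0.88, 0.88, 0.88, 0.88, 0.88, 0.88, 0.88, 0.88]}}

```text
t: 5.7
eef_pos: [0.4809, -0.1474, 0.0063]
orientation: [0.0, 0.749, 0.663, 0.0]
force: [0.4, 0.9, 0.6]
grip_width: 0.0103
grip_force: 0.1
```

{"method": "apply_moves", "body": {"slide": [[0, 0, 0], [8, 0, 0], [10, 0, 0], [10, 0, -15], [10, 0, -35], [30, 0, -35], [35, 0, -30], [35, 0, 0], [35, 0, 0], [35, 0, 0]], "delta_rot": [[0, 0, 0], [0, 0, 0], [0, 0, 0], [0, 0, 0], [0, 0, 0], [0, 0, 0], [0, 0, 0], [0, 0, 0], [0, 0, 0], [0, 0, 0]], "fingers": [0.88, 0.88, 0.88, 0.88, 0.88, 0.88, 0.88, 0.88, 0.88, 0.88]}}

```text
t: 6.53
eef_pos: [0.505, 0.057, 0.1158]
orientation: [0.0, 0.748, 0.664, 0.001]
force: [0.3, -0.3, 0.0]
grip_width: 0.0106
grip_force: 0.0
```

```bash
cat >> h.py <<'E'
def reds():
    for n in('top','scene'):
        f=grab_frame(n).astype(int);b,g,r=f[...,0],f[...,1],f[...,2]
        k,l,s,c=cv2.connectedComponentsWithStats(((r>70)&(r>2*g)&(r>2*b)).astype(np.uint8))
        for i in range(1,k):
            P=onplane(n,*c[i],.012);q=pan(P)
            if s[i,4]>1 and abs(q[0])<.13 and -.1<q[1]<.4: print(n,s[i,4],c[i].round(1),q)
E
python3 -c "
from h import *;rep();reds()"
```

```text
6.53 pan [-0.0149  0.2158] z 0.1158 yaw 1.4511099115040946 w,z 0.0004 0.0006 grip 0.0106 F [ 0.3 -0.3  0. ]
top 135 [177.5 205.7] [-0.0044  0.3668]
top 2 [280.5 221. ] [-0.0147 -0.0056]
scene 15 [288.2 207.6] [-0.0133 -0.0083]
scene 50 [204.2 232.3] [0.0429 0.3037]
scene 38 [193.4 233.7] [0.0576 0.3341]
scene 25 [230.7 249.1] [-0.0797  0.2913]
```

{"method": "apply_moves", "body": {"slide": [[35, -18, 0], [35, -18, 0], [35, -17, 0], [0, 0, 0], [0, 0, 0], [0, 0, 0], [0, 0, 30], [0, 0, 30], [0, 0, 30], [0, 0, 14], [0, 0, 6], [0, 0, 0]], "delta_rot": [[0, 0, 0], [0, 0, 0], [0, 0, 0], [0, 0, 7], [0, 0, 7], [0, 0, 6], [0, 0, 0], [0, 0, 0], [0, 0, 0], [0, 0, 0], [0, 0, 0], [0, 0, 0]], "fingers": [0.88, 0.88, 0.88, 0.88, 0.88, 0.88, 0.88, 0.88, 0.88, 0.88, 0.88, 0.88]}}

```text
t: 7.63
eef_pos: [0.4636, 0.1647, 0.0036]
orientation: [-0.001, 0.852, 0.523, -0.002]
force: [-1.3, -0.2, -0.2]
grip_width: 0.0104
grip_force: 0.0
```

```bash
python3 -c "
from h import *;rep();reds()"
```

```text
7.63 pan [-0.0689  0.3178] z 0.0036 yaw 1.1012662078403763 w,z -0.0008 -0.0016 grip 0.0104 F [-1.3 -0.2 -0.2]
top 4 [202.5 184.5] [0.083  0.2886]
top 27 [178.6 200.3] [0.0153 0.3659]
top 2 [280.5 221. ] [-0.0147 -0.0056]
scene 15 [288.2 207.6] [-0.0133 -0.0083]
scene 3 [201.7 222.7] [0.0951 0.2796]
scene 146 [199.4 233. ] [0.049  0.3174]
scene 22 [230.6 249.4] [-0.0807  0.2922]
```

{"method": "apply_moves", "body": {"slide": [[-3, 0, -1], [-5, 0, 0], [-7, 0, 0], [-10, 0, 0], [-10, 0, 0], [-10, 0, 0], [-8, 0, 0], [-8, 0, 0], [-8, 0, 0], [-8, 0, 0], [-8, 0, 0], [-8, 0, 0]], "delta_rot": [[0, 0, 0], [0, 0, 0], [0, 0, 0], [0, 0, 0], [0, 0, 0], [0, 0, 0], [0, 0, -3], [0, 0, -3], [0, 0, -3], [0, 0, -4], [0, 0, -4], [0, 0, -3]], "fingers": [0.88, 0.88, 0.88, 0.88, 0.88, 0.88, 0.88, 0.88, 0.88, 0.88, 0.88, 0.88]}}

```text
t: 8.73
eef_pos: [0.4287, 0.0783, 0.0061]
orientation: [-0.0, 0.748, 0.664, -0.0]
force: [0.5, 0.6, 0.6]
grip_width: 0.01
grip_force: 0.5
```

```bash
python3 -c "
from h import *;rep();reds()"
```

```text
8.73 pan [-0.0932  0.2278] z 0.0061 yaw 1.4522883778804092 w,z -0.0001 -0.0 grip 0.01 F [0.5 0.6 0.6]
top 4 [202.5 184.5] [0.083  0.2886]
top 181 [179.1 206.1] [-0.0053  0.361 ]
top 2 [280.5 221. ] [-0.0147 -0.0056]
scene 15 [288.2 207.6] [-0.0133 -0.0083]
scene 48 [204.3 232.4] [0.0423 0.3036]
scene 36 [193.3 233.8] [0.0571 0.3349]
```

{"method": "apply_moves", "body": {"slide": [[-6, 2, 0], [-8, 2.5, 0], [-10, 3, 0], [-10, 3, 0], [-10, 3, 0], [-10, 3, 0], [-10, 3, 0], [-10, 3, 0], [-10, 3, 0], [-10, 3, 0], [-10, 3, 0], [-10, 3, 0]], "delta_rot": [[0, 0, 0], [0, 0, 0], [0, 0, 0], [0, 0, 0], [0, 0, 0], [0, 0, 0], [0, 0, 0], [0, 0, 0], [0, 0, 0], [0, 0, 0], [0, 0, 0], [0, 0, 0]], "fingers": [0.88, 0.88, 0.88, 0.88, 0.88, 0.88, 0.88, 0.88, 0.88, 0.88, 0.88, 0.88]}}

```text
t: 9.83
eef_pos: [0.4501, -0.0391, 0.006]
orientation: [0.0, 0.749, 0.663, 0.0]
force: [1.0, 0.9, 0.3]
grip_width: 0.01
grip_force: 0.1
```

```bash
python3 -c "
from h import *;rep();reds()
a=grab_frame('scene');cv2.imwrite('pics/s3.png',cv2.resize(a[170:290,140:340],None,fx=4,fy=4,interpolation=cv2.INTER_CUBIC))"
```

```text
9.83 pan [-0.058   0.1138] z 0.006 yaw 1.449788558411482 w,z 0.0 0.0 grip 0.01 F [1.  0.9 0.3]
top 4 [202.5 184.5] [0.083  0.2886]
top 180 [179.1 206.1] [-0.0053  0.3609]
top 2 [280.5 221. ] [-0.0147 -0.0056]
scene 9 [288.7 207.3] [-0.0131 -0.0109]
scene 38 [204.9 232.2] [0.0418 0.3017]
scene 32 [193.1 233.8] [0.0575 0.3353]
```

View pics/s3.png

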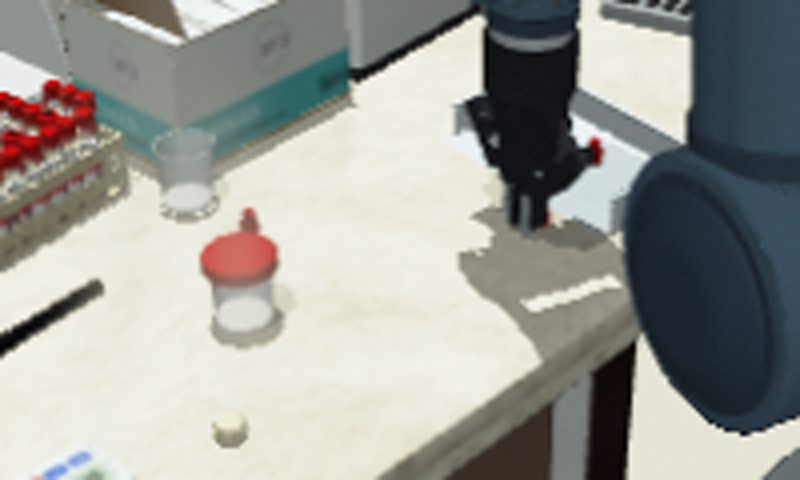

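Stopper 3 shows as a sliver ahead of the fingers at (545,217). Stopper 2 is in the pan at (595,150). I keep pushing.

{"method": "apply_moves", "body": {"slide": [[-8, 0, 0], [-10, 0, 0], [-10, 0, 0], [-10, 0, 0], [-10, 0, 0], [-10, 0, 0], [-10, 0, 0], [-10, 0, 0], [-10, 0, 0], [-8, 0, 0], [-5, 0, 0], [-3, 0, 0]], "delta_rot": [[0, 0, 0], [0, 0, 0], [0, 0, 0], [0, 0, 0], [0, 0, 0], [0, 0, 0], [0, 0, 0], [0, 0, 0], [0, 0, 0], [0, 0, 0], [0, 0, 0], [0, 0, 0]], "fingers": [0.88, 0.88, 0.88, 0.88, 0.88, 0.88, 0.88, 0.88, 0.88, 0.88, 0.88, 0.88]}}

```text
t: 10.98
eef_pos: [0.4373, -0.1421, 0.0061]
orientation: [0.0, 0.749, 0.663, 0.0]
force: [0.1, 1.4, 0.3]
grip_width: 0.01
grip_force: 0.6
```

{"method": "apply_moves", "body": {"slide": [[0, 0, 0], [8, 0, 0], [10, 0, 0], [10, 0, -15], [10, 0, -35], [20, 18, -35], [30, 20, -25], [35, 20, 0], [35, 20, 0], [35, 20, 0], [35, 15, 0], [25, 12, 0]], "delta_rot": [[0, 0, 0], [0, 0, 0], [0, 0, 0], [0, 0, 0], [0, 0, 0], [0, 0, 0], [0, 0, 0], [0, 0, 0], [0, 0, 0], [0, 0, 0], [0, 0, 0], [0, 0, 0]], "fingers": [0.88, 0.88, 0.88, 0.88, 0.88, 0.88, 0.88, 0.88, 0.88, 0.88, 0.88, 0.88]}}

```text
t: 11.98
eef_pos: [0.59, 0.0968, 0.1127]
orientation: [-0.0, 0.747, 0.664, 0.0]
force: [-0.2, 0.2, -0.3]
grip_width: 0.0103
grip_force: 0.0
```

```bash
python3 -c "
from h import *;rep();reds()"
```

```text
11.98 pan [0.0647 0.2655] z 0.1127 yaw 1.4530187189562138 w,z -0.0002 0.0002 grip 0.0103 F [-0.2  0.2 -0.3]
top 2 [280.5 221. ] [-0.0147 -0.0056]
top 4 [279.5 233.5] [-0.0594 -0.0072]
scene 15 [288.2 207.6] [-0.0133 -0.0083]
scene 15 [297.1 212.6] [-0.057  -0.0082]
scene 72 [196.8 234.4] [0.0476 0.3278]
```

{"method": "apply_moves", "body": {"slide": [[20, 2, 0], [20, 2, 0], [10, 2, 0], [0, 0, 0], [0, 0, 0], [0, 0, 0], [0, 0, 30], [0, 0, 30], [0, 0, 28], [0, 0, 13], [0, 0, 6], [0, 0, 0]], "delta_rot": [[0, 0, 0], [0, 0, 0], [0, 0, 0], [0, 0, -7], [0, 0, -7], [0, 0, -6], [0, 0, 0], [0, 0, 0], [0, 0, 0], [0, 0, 0], [0, 0, 0], [0, 0, 0]], "fingers": [0.88, 0.88, 0.88, 0.88, 0.88, 0.88, 0.88, 0.88, 0.88, 0.88, 0.88, 0.88]}}

```text
t: 13.08
eef_pos: [0.6006, 0.1413, 0.0047]
orientation: [-0.001, 0.622, 0.783, -0.001]
force: [0.1, -0.0, 0.8]
grip_width: 0.0104
grip_force: 0.0
```

```bash
python3 -c "
from h import *;rep();reds()
a=grab_frame('scene');cv2.imwrite('pics/s4.png',cv2.resize(a[170:290,140:340],None,fx=4,fy=4,interpolation=cv2.INTER_CUBIC))"
```

```text
13.08 pan [0.0699 0.3109] z 0.0047 yaw 1.7989226093117399 w,z -0.0009 -0.0009 grip 0.0104 F [ 0.1 -0.   0.8]
top 3 [280.7 221.3] [-0.0158 -0.0063]
top 4 [279.5 233.5] [-0.0594 -0.0072]
scene 15 [288.2 207.6] [-0.0133 -0.0083]
scene 15 [297.1 212.6] [-0.057  -0.0082]
scene 33 [203.4 231.4] [0.0485 0.303 ]
scene 6 [191.7 236.3] [0.0485 0.346 ]
```

View pics/s4.png

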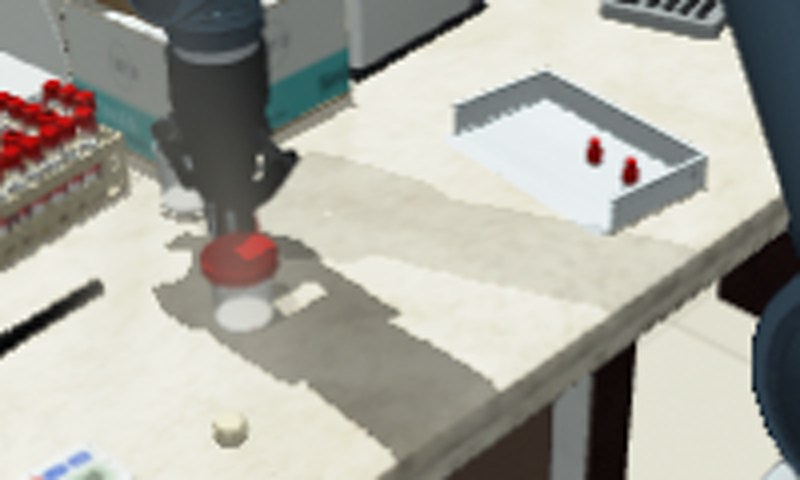

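Both pushed stoppers stand on the pan floor at (595,150) and (630,172). Stopper 1 shows just ahead of the fingers near (255,222), behind the capped cup. Neither cup has moved.

{"method": "apply_moves", "body": {"slide": [[-3, 0, -1], [-5, 0, 0], [-7, 0, 0], [-10, 0, 0], [-10, 0, 0], [-8, 0, 0], [-8, 0, 0], [-8, 0, 0], [-8, 0, 0], [-8, 0, 0], [-8, 0, 0], [-8, 0, 0]], "delta_rot": [[0, 0, 0], [0, 0, 0], [0, 0, 0], [0, 0, 0], [0, 0, 0], [0, 0, 0], [0, 0, 3], [0, 0, 3], [0, 0, 3], [0, 0, 4], [0, 0, 4], [0, 0, 3]], "fingers": [0.88, 0.88, 0.88, 0.88, 0.88, 0.88, 0.88, 0.88, 0.88, 0.88, 0.88, 0.88]}}

```text
t: 14.23
eef_pos: [0.6158, 0.0506, 0.0069]
orientation: [0.0, 0.75, 0.662, 0.0]
force: [0.1, 0.6, 0.6]
grip_width: 0.0104
grip_force: 0.2
```

```bash
python3 -c "
from h import *;rep();reds()"
```

```text
14.23 pan [0.0959 0.2227] z 0.0069 yaw 1.4459046041168366 w,z 0.0001 0.0001 grip 0.0104 F [0.1 0.6 0.6]
top 174 [178.9 206. ] [-0.0051  0.3617]
top 2 [280.5 221. ] [-0.0147 -0.0056]
top 4 [279.5 233.5] [-0.0594 -0.0072]
scene 15 [288.2 207.6] [-0.0133 -0.0083]
scene 15 [297.1 212.6] [-0.057  -0.0082]
scene 2 [221.5 212.5] [0.1069 0.192 ]
scene 2 [221.5 216.5] [0.0856 0.2071]
scene 139 [199.3 233.1] [0.0487 0.318 ]
```

{"method": "apply_moves", "body": {"slide": [[-6, -2, 0], [-8, -2.5, 0], [-10, -3.5, 0], [-10, -3.5, 0], [-10, -3.5, 0], [-10, -3.5, 0], [-10, -3.5, 0], [-10, -3.5, 0], [-10, -3.5, 0], [-10, -3.5, 0], [-10, -3.5, 0], [-10, -3.5, 0]], "delta_rot": [[0, 0, 0], [0, 0, 0], [0, 0, 0], [0, 0, 0], [0, 0, 0], [0, 0, 0], [0, 0, 0], [0, 0, 0], [0, 0, 0], [0, 0, 0], [0, 0, 0], [0, 0, 0]], "fingers": [0.88, 0.88, 0.88, 0.88, 0.88, 0.88, 0.88, 0.88, 0.88, 0.88, 0.88, 0.88]}}

```text
t: 15.33
eef_pos: [0.5621, -0.0575, 0.0068]
orientation: [0.0, 0.749, 0.663, -0.0]
force: [-0.2, 0.5, 0.4]
grip_width: 0.0101
grip_force: 0.1
```

```bash
python3 -c "
from h import *;rep();reds()"
```

```text
15.33 pan [0.0555 0.1089] z 0.0068 yaw 1.4497913022278526 w,z 0.0 -0.0 grip 0.0101 F [-0.2  0.5  0.4]
top 180 [179.1 206.1] [-0.0053  0.3609]
top 2 [280.5 221. ] [-0.0147 -0.0056]
top 3 [279.3 233.3] [-0.0589 -0.0065]
scene 15 [288.2 207.6] [-0.0133 -0.0083]
scene 4 [256.  208.5] [0.0532 0.0832]
scene 15 [297.1 212.6] [-0.057  -0.0082]
scene 43 [204.6 232.2] [0.0426 0.3024]
scene 36 [193.3 233.8] [0.0571 0.3349]
```

{"method": "apply_moves", "body": {"slide": [[-8, 0, 0], [-10, 0, 0], [-10, 0, 0], [-10, 0, 0], [-10, 0, 0], [-10, 0, 0], [-10, 0, 0], [-10, 0, 0], [-8, 0, 0], [-6, 0, 0], [-4, 0, 0], [-2, 0, 0]], "delta_rot": [[0, 0, 0], [0, 0, 0], [0, 0, 0], [0, 0, 0], [0, 0, 0], [0, 0, 0], [0, 0, 0], [0, 0, 0], [0, 0, 0], [0, 0, 0], [0, 0, 0], [0, 0, 0]], "fingers": [0.88, 0.88, 0.88, 0.88, 0.88, 0.88, 0.88, 0.88, 0.88, 0.88, 0.88, 0.88]}}

```text
t: 16.43
eef_pos: [0.5507, -0.1544, 0.0068]
orientation: [0.0, 0.749, 0.663, 0.0]
force: [0.5, -0.7, 0.5]
grip_width: 0.0104
grip_force: 0.2
```

{"method": "apply_moves", "body": {"slide": [[0, 0, 0], [8, 0, 0], [10, 0, 0], [10, 0, -15], [10, 0, -35], [20, 0, -35], [30, 0, -35], [30, 0, -20], [30, 0, 0], [10, 0, 0], [0, 0, 0]], "delta_rot": [[0, 0, 0], [0, 0, 0], [0, 0, 0], [0, 0, 0], [0, 0, 0], [0, 0, 0], [0, 0, 0], [0, 0, 0], [0, 0, 0], [0, 0, 0], [0, 0, 0]], "fingers": [0.88, 0.88, 0.88, 0.88, 0.88, 0.88, 0.88, 0.88, 0.88, 0.88, 0.88]}}

```text
t: 17.35
eef_pos: [0.5691, 0.0033, 0.1433]
orientation: [-0.0, 0.747, 0.665, -0.0]
force: [0.1, 0.8, -0.1]
grip_width: 0.0102
grip_force: 0.0
```

```bash
python3 -c "
from h import *;rep();reds()
a=grab_frame('scene');cv2.imwrite('pics/s5.png',cv2.resize(a[170:290,140:340],None,fx=4,fy=4,interpolation=cv2.INTER_CUBIC))"
```

```text
17.35 pan [0.0551 0.1701] z 0.1433 yaw 1.4544411070248306 w,z -0.0003 -0.0 grip 0.0102 F [ 0.1  0.8 -0.1]
top 180 [179.1 206.1] [-0.0053  0.3609]
top 2 [280.5 221. ] [-0.0147 -0.0056]
top 3 [279.3 233.3] [-0.0589 -0.0065]
scene 13 [273.9 200.2] [ 0.0579 -0.0055]
scene 15 [288.2 207.6] [-0.0133 -0.0083]
scene 15 [297.1 212.6] [-0.057  -0.0082]
scene 37 [193.4 233.7] [0.0577 0.3343]
scene 43 [204.6 232.3] [0.0422 0.3026]
```

View pics/s5.png

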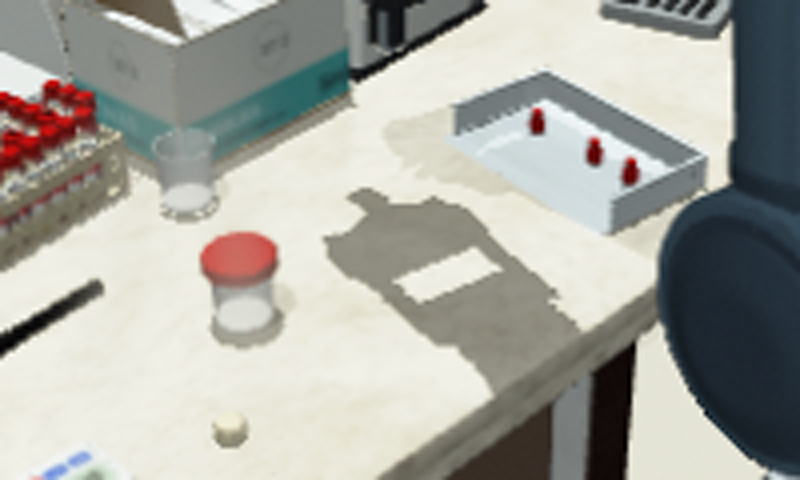

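All three stoppers stand on the pan floor at (537,121), (595,150) and (630,172). The cups, screw cap, pen and timer are where they were, and the robot is clear.

```bash
python3 -c "
from rig import sign_off;print(sign_off())"
```

```text
the job is handed in; nothing more can be done
None
```

All three stoppers were swept onto the larger pan's flat floor, about 5 cm past where the slope ends, the other objects were left where they stood, and the job was handed in after about 17 s of robot time.

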